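# Press the axle cap onto the sample turntable

### The job

Fit the steel axle cap over the axle of the sample turntable, open end down, and press it straight down the shaft until it bears snugly on the hub and holds the turntable lightly pressed down on its spring, by its own bite after you let go. Press gently once you feel the hub, without squashing the spring, and leave the beaker, the vials and the tin undisturbed.

Things in the scene. Friction and masses are not known exactly. Their poses are not given: they have to be found in the camera images.
- cap_center (a point): Centre (half-way up) of the axle cap: bright steel cup, 28 mm in diameter, 40 mm tall, about 50 g, closed flat top, standing open end down on the bench (so this point starts 20 mm above it), left or right of the turntable. z axis up through the closed top. Round: grasp it across the diameter at any yaw, near the top, leaving the lower 15 mm free.
- axle_cap: The same cap; origin at the middle of its open lower rim, z axis up. Inside it is 36 mm deep, so the axle's end never reaches the closed top. Six sprung teeth, about 4 mm above the rim, slant inward and up: they let the cap be pushed down the shaft and bite against coming back.
- axle_tip (a point): Tip of the axle: a fixed upright plain steel shaft 8 mm in diameter with a domed end, 82 mm above the bench, in the middle of the turntable; z axis up along the shaft. The cap's axis must be within about 1.5 mm of the shaft's to enter. The teeth meet the dome when the cap's rim is about 5 mm below this tip and are fully on the shaft at 9 mm.
- stand: Grey round foot (104 mm in diameter), fixed to the bench, carrying the axle and a round white sample tray (130 mm in diameter) that floats on a spring. Origin at the centre of the underside, z up. The tray's grey hub (33 mm in diameter) has a flat top 14 to 26 mm below the axle's tip: it differs from start to start and is not measured, so feel for it.
- spring (a point): Middle of the coil spring under the tray, on the axle's axis 22 mm above the bench. Sliding the cap down takes a steady 1.5 to 8 N. When the rim meets the hub the push rises further: 1.5 N at once, then 1.8 N per mm as the tray sinks. Best let go at 6 to 8 N more than the sliding push: the teeth give back 1 to 3 mm as they bite and leave 2 to 6 N; over 12 N on the hub squashes the spring.
- beaker_center (a point): Centre (half-way up) of a clear glass beaker, 54 mm in diameter and 66 mm tall, standing on the other side of the turntable from the cap. Bystander; z axis up.
- vial_blue: Glass sample vial with a blue cap, 28 mm in diameter and 60 mm tall, standing behind the turntable; origin at the centre of its underside, z axis up. Bystander.
- vial_black: Glass sample vial with a black cap, 28 mm in diameter and 60 mm tall, standing behind the turntable; origin at the centre of its underside, z axis up. Bystander.
- seal_tin: Round flat metal tin, 62 mm in diameter and 22 mm tall, lying near the front edge of the bench; origin at the centre of its underside, z axis up. Bystander.
There are look-alikes about, which are no part of the job. Several things look just like the axle_cap: the one meant starts nearest to the robot's base.

How it is judged:
By the outcome, as a careful person would: the job done as asked, in the order asked, and still so for the second after the job is handed in, with the robot touching nothing.
It also fails if it takes over 72 s, if anything falls off the work surface, if the arm or the gripper's body presses on something with over 40 N, if the wrist force passes 120 N, or if a joint passes its speed limit or range.

### The arm

A 6-joint arm with a two-finger parallel gripper is mounted at the origin on a cart in front of the work surface, level with it; the furniture and walls round the work are solid. World frame = base frame: x ahead of the robot, y to its left, z up, the work surface at z = 0. Lengths are in m, angles in rad, forces in N, time in s.
With the tool pointing down it reaches from about 0.375 to 0.9 m from the base axis. Payload 3.1 kg.
Tool frame: the origin (TCP) lies at the very end of the fingers, on their centre line; the grasp point (between the pads) lies 19 mm behind it; z points along the fingers, y is the line along which they close (so a half turn about z gives the same grasp; the last joint's range is limited). The gripper opens to 87 mm and grips with 3 to 60 N. Pads are 19 mm wide; open, the fingers measure 117 mm over their backs; the gripper's body (75 mm by 190 mm) begins 51 mm behind the grasp point.
Start: joints at [-1.298, 0.527, 1.433, -0, 1.181, -0.178], TCP at [0.272, -0.563, 0.223] pointing down, gripper open.
Joint ranges: [-3.08, 3.08], [-0.75, 2.2], [0.22, 2.44], [-1.43, 4.57], [0, 2.65], [-2.85, 2.85]. Speed limits (rad/s): [2.79, 2.79, 3.14, 3.14, 3.14, 3.14].

### API

Orientations are given as a unit quaternion [x, y, z, w].
In Python, from rig import status, viewer, robot gives the robot as it stands.
- The arm moves only by the tool arm_command, never from a script. Its arguments are lists of equal length, an entry for each row: "delta_rot": the turn, a rotation vector about the tool's x, y, z in degrees, a list of three; "delta_pos": the shift along the tool's x, y, z in m, a list of three; "gripper": the closure, from -1 (fully open) to 1 (shut). In form: {"delta_rot": [[rx, ry, rz], ...], "delta_pos": [[dx, dy, dz], ...], "gripper": [gripper, ...]}. A call has 1 to 12 rows; each row is the pose to reach, as a shift and turn from the pose commanded when the call began, along the tool's axes at that moment; what a row does not reach only later rows make up. A row lasts 1/12 s, in which the tool goes at most 41.7 mm and 7.16 degrees, less where a joint would pass 70% of its speed; a pose out of reach is approached as far as the arm can. A call with a gripper value outside its range is refused whole. The fingers move at their own pace and stop on an object; "grip_force" is the grip in N (left out, the last holds). Time passes only in rows, so rows that repeat a pose let the fingers close. It gives the time, the measured TCP pose, the force, the opening and the grip force at its end, in the units of the state.
- status.get_obs(): the state, without advancing time (a new reading comes with each control period).
- viewer.camera(name): name is "scene" or "top" or "wrist"; returns a dict with "pixels" (420x560x3 uint8, blue, green, red), "fx", "fy", "cx", "cy" (pixels), "k1" (the pictures are not rectified: a ray, as slopes to the right and down, at radius r is drawn at 1 + k1 r^2 times it, then the intrinsics apply), "pose" (4x4, takes a point from camera to world coordinates); the wrist camera has in their place "mount" (4x4, takes a point from camera to tool coordinates, whose origin is the TCP and whose axes are the flange's). Camera axes: x right, y down, z forward; pixel columns grow to the right and rows downward; lengths in m; the calibration is good to about 2 mm. A picture is of the moment at which its call begins: read the wrist's pose just before it. There is no depth.
- robot.hand_in(): hands the job in; it is judged then, once.
The state is a dict: "time": time; "q": joint angles; "joint_velocities": joint speeds; "joint_torque": joint torques, N m; "position": TCP position; "tool_rot": TCP orientation; "ft_force": force on the tool from outside, world axes, zero at the start; "moment": the same for the moment, N m; "grip_width": finger opening in m; "grip_force": force on a finger pad.
Only numpy, scipy, OpenCV 4.12 (cv2) and the standard library are available. Lean on these libraries where they do the work, as an engineer would, in place of code of your own. Each camera call takes 0.05 s, during which the arm holds its last target. There are 200 camera calls.

## Working session

There is one attempt and no reset: what is moved stays moved. The work goes in short steps, Python scripts to look and compute and a tool call to move; the robot and the scene stay as the last step left them, time stands still between calls to the robot, and variables do not carry over. Pictures are saved under pics/ and viewed, at most 10 in all, crops included, and the job is handed in when it is done.

Besides the shell and the picture viewer there is one more tool, called after "Call:" by a JSON object that holds its "name" and its "arguments", one argument or row to a line. arm_command: Moves the arm, as the interface text tells. Its arguments: {"type":"object","properties":{"delta_rot":{"type":"array","items":{"type":"array","items":{"type":"number"}}},"delta_pos":{"type":"array","items":{"type":"array","items":{"type":"number"}}},"gripper":{"type":"array","items":{"type":"number"}},"grip_force":{"type":"number"}},"required":["delta_rot","delta_pos","gripper"]}

```bash
mkdir -p pics; cat > h.py <<'E'
from rig import status, viewer, robot
import numpy as np, cv2
from scipy.spatial.transform import Rotation as R
def tool():
    o=status.get_obs(); T=np.eye(4); T[:3,:3]=R.from_quat(o["tool_rot"]).as_matrix(); T[:3,3]=o["position"]; return T
def cam(n,save=None):
    T=tool(); c=viewer.camera(n); c["T"]=T@np.array(c["mount"]) if n=="wrist" else np.array(c["pose"])
    if save: cv2.imwrite("pics/"+save,c["pixels"])
    return c
def ray(c,u,v):
    d=np.array([(u-c["cx"])/c["fx"],(v-c["cy"])/c["fy"]]); s=d.copy()
    for _ in range(30): s=d/(1+c["k1"]*(s@s))
    w=c["T"][:3,:3]@np.array([s[0],s[1],1]); return c["T"][:3,3],w/np.linalg.norm(w)
def proj(c,p):
    q=np.linalg.inv(c["T"])@np.append(p,1); s=q[:2]/q[2]; s=s*(1+c["k1"]*(s@s)); return s[0]*c["fx"]+c["cx"],s[1]*c["fy"]+c["cy"]
def atz(c,u,v,z):
    o,d=ray(c,u,v); return o+d*(z-o[2])/d[2]
def tri(obs):
    A=np.zeros((3,3));b=np.zeros(3);L=[ray(*o) for o in obs]
    for o,d in L: M=np.eye(3)-np.outer(d,d);A+=M;b+=M@o
    p=np.linalg.solve(A,b); return p,[np.linalg.norm(np.cross(p-o,d)) for o,d in L]
E
python3 - <<'E'
from h import *
import pickle
for n in ("scene","top"):
    c=cam(n,n+".png"); pickle.dump(c,open(n+".pkl","wb")); print(n,c["T"].round(3).tolist(),c["fx"],c["k1"])
o=status.get_obs(); print(o)
E
```

```text
scene [[0.444, -0.415, 0.794, -0.301], [-0.896, -0.19, 0.401, -0.628], [-0.015, -0.89, -0.457, 0.541], [0.0, 0.0, 0.0, 1.0]] 457.35153810465135 -0.1064605917839292
top [[-0.01, -0.998, 0.06, 0.465], [-1.0, 0.009, -0.011, -0.198], [0.01, -0.06, -0.998, 1.114], [0.0, 0.0, 0.0, 1.0]] 480.45960051138763 -0.04604932935379021
{'time': 0.1, 'q': array([-1.29850063e+00,  5.28402034e-01,  1.43374015e+00,  9.55330088e-06,
        1.18138091e+00, -1.78500801e-01]), 'joint_velocities': array([ 5.81563944e-05, -2.89932970e-03, -5.44397909e-03,  1.14571985e-03,
        8.71091203e-04,  5.78127783e-04]), 'joint_torque': array([-5.39017001e-04, -4.40986311e+01, -1.77151161e+01,  6.34898501e-02,
        5.33928804e-02, -3.31117576e-05]), 'position': array([ 0.27215636, -0.56192648,  0.22166258]), 'tool_rot': array([ 9.74705130e-01,  2.23492680e-01, -4.08373410e-05, -9.64365742e-04]), 'ft_force': array([ 0.516143  ,  0.7819377 , -0.48324649]), 'moment': array([ 0.00649016, -0.01411598,  0.01995828]), 'grip_force': 0.0, 'grip_width': 0.08702423794535113}
```

View pics/scene.png

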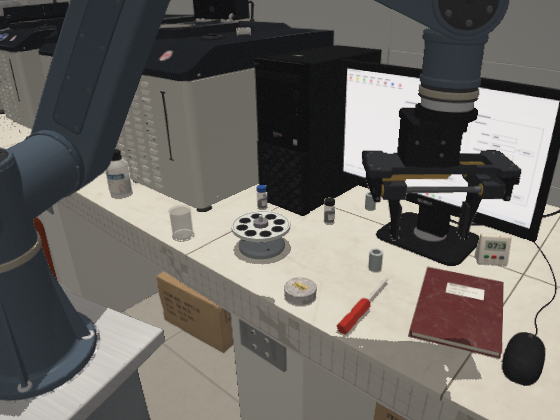

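View pics/top.png

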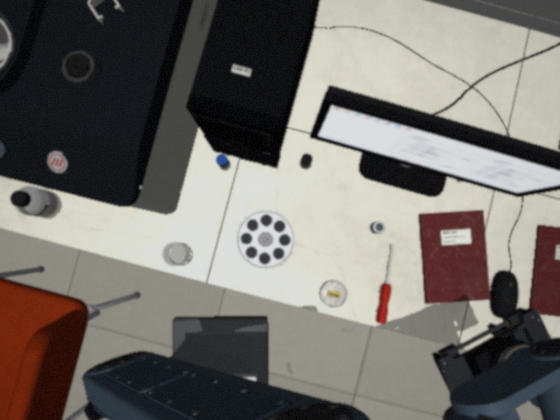

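The scene view shows one cap at (376,260), a look-alike at (370,201), and the axle at about (261,218). The top view shows the near cap at (377,227), the hub at (265,239), the beaker at (178,253) and the tin at (333,293).

```bash
python3 - <<'E'
from h import *
import pickle
s=pickle.load(open("scene.pkl","rb"));t=pickle.load(open("top.pkl","rb"))
print("cap top tri",tri([(s,376,252),(t,377,227)]))
print("cap z.04",atz(s,376,252,.04),atz(t,377,227,.04))
print("lookalike",atz(s,370,196,.04))
print("hub",atz(t,265,239,.06), atz(t,265,239,.082)); print("axle tip scene",atz(s,261,216,.082))
print("beaker",atz(t,178,253,.066)); print("tin",atz(t,333,293,.022))
print("vials",atz(t,222,160,.06),atz(t,306,160,.06),"mon",atz(t,415,165,.1))
a=cv2.resize(s["pixels"][180:280,220:400],None,fx=4,fy=4,interpolation=cv2.INTER_CUBIC)
cv2.imwrite("pics/c1.png",a)
print(tool().round(3).tolist()); c=cam("wrist"); print(np.array(c["mount"]).round(3).tolist(),c["fx"],c["k1"])
E
```

```text
cap top tri (array([ 0.48879066, -0.43572869,  0.03713147]), [np.float64(0.0018885353460065474), np.float64(0.0018885353460066899)])
cap z.04 [ 0.48556482 -0.43839125  0.04      ] [ 0.48805572 -0.43329139  0.04      ]
lookalike [ 0.73920881 -0.34851502  0.04      ]
hub [ 0.46380356 -0.18227273  0.06      ] [ 0.4638304  -0.18260685  0.082     ]
axle tip scene [ 0.45665913 -0.18817878  0.082     ]
beaker [0.43516649 0.00694031 0.066     ]
tin [ 0.34034174 -0.33425458  0.022     ]
vials [ 0.63895762 -0.08866919  0.06      ] [ 0.63740236 -0.27442724  0.06      ] mon [ 0.61855578 -0.50510358  0.1       ]
[[0.9, 0.436, -0.001, 0.272], [0.436, -0.9, 0.002, -0.562], [0.0, -0.002, -1.0, 0.222], [0.0, 0.0, 0.0, 1.0]]
[[0.0, -0.955, -0.296, 0.081], [1.0, 0.0, -0.0, 0.0], [0.0, -0.296, 0.955, -0.162], [0.0, 0.0, 0.0, 1.0]] 299.36861192853047 0.005183162086834188
```

View pics/c1.png

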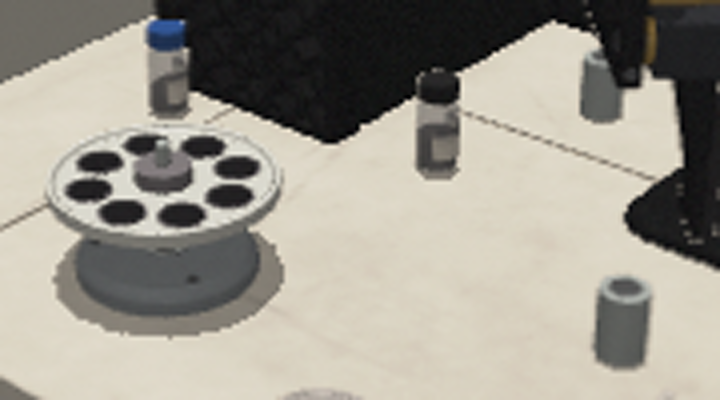

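Cap triangulates to (0.489, -0.436, 0.037), consistent with the 0.040 top. The axle is near (0.463, -0.183). I'll go over the cap, yawing so the camera is on the side away from the monitor.

Call:
{"name": "arm_command", "arguments": {
  "delta_rot": [
    [0,0,-7],
    [0,0,-14],
    [0,0,-21],
    [0,0,-28],
    [0,0,-35],
    [0,0,-42],
    [0,0,-49],
    [0,0,-56],
    [0,0,-63],
    [0,0,-70],
    [0,0,-77],
    [0,0,-84]
  ],
  "delta_pos": [
    [0.02,0,0],
    [0.05,0,0],
    [0.08,-0.01,0],
    [0.11,-0.01,0],
    [0.14,-0.01,0],
    [0.17,-0.015,0],
    [0.2,-0.015,0],
    [0.23,-0.02,0.01],
    [0.25,-0.02,0.02],
    [0.25,-0.02,0.03],
    [0.25,-0.02,0.04],
    [0.25,-0.02,0.05]
  ],
  "gripper": [-1,-1,-1,-1,-1,-1,-1,-1,-1,-1,-1,-1]
}}

```text
time: 1.15
position: [0.4891, -0.4347, 0.1716]
tool_rot: [0.572, 0.82, 0.0, -0.0]
ft_force: [-0.4, -0.6, -0.1]
grip_width: 0.0869
grip_force: 0.0
```

Call:
{"name": "arm_command", "arguments": {
  "delta_rot": [
    [0,0,-7],
    [0,0,-14],
    [0,0,-21],
    [0,0,-28],
    [0,0,-35],
    [0,0,-42],
    [0,0,-49],
    [0,0,-55],
    [0,0,-55],
    [0,0,-55]
  ],
  "delta_pos": [
    [0,0,0],
    [0,0,0],
    [0,0,0],
    [0,0,0],
    [0,0,0],
    [0,0,0],
    [0,0,0],
    [0,0,0],
    [0,0,0],
    [0,0,0]
  ],
  "gripper": [-1,-1,-1,-1,-1,-1,-1,-1,-1,-1]
}}

```text
time: 1.98
position: [0.4885, -0.4354, 0.1722]
tool_rot: [0.133, 0.991, 0.0, -0.0]
ft_force: [-0.2, 0.2, 0.2]
grip_width: 0.0871
grip_force: 0.0
```

```bash
python3 - <<'E'
from h import *
import pickle
c=cam("wrist","w1.png"); pickle.dump(c,open("w1.pkl","wb")); print(tool().round(4).tolist())
print(proj(c,[.489,-.436,.04]),status.get_obs()["time"], status.get_obs()["q"].round(2))
E
```

```text
[[-0.9645, 0.2643, -0.0004, 0.4885], [0.2643, 0.9645, 0.0005, -0.4355], [0.0005, 0.0004, -1.0, 0.1723], [0.0, 0.0, 0.0, 1.0]]
(np.float64(277.36152845500686), np.float64(205.64704939698814)) 2.0333 [-0.9   0.62  1.4   0.    1.12 -2.2 ]
```

View pics/w1.png

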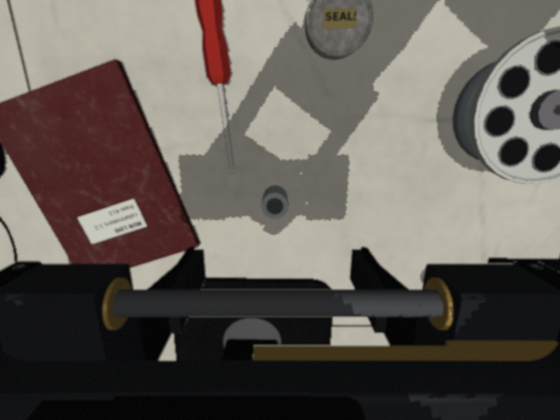

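The wrist view shows the cap top at (275,203), which is 3 px from where I predicted it, with the screwdriver, book and tin well clear. I'll go down for a closer second view to check the cap's top.

Call:
{"name": "arm_command", "arguments": {
  "delta_rot": [
    [0,0,0],
    [0,0,0],
    [0,0,0],
    [0,0,0]
  ],
  "delta_pos": [
    [0,0,0.03],
    [0,0,0.06],
    [0,0,0.07],
    [0,0,0.07]
  ],
  "gripper": [-1,-1,-1,-1]
}}

```text
time: 2.37
position: [0.4869, -0.4335, 0.0992]
tool_rot: [0.133, 0.991, 0.003, -0.003]
ft_force: [-0.4, -0.2, -0.3]
grip_width: 0.087
grip_force: 0.0
```

```bash
python3 - <<'E'
from h import *
import pickle
c=cam("wrist","w2.png"); pickle.dump(c,open("w2.pkl","wb")); print(tool().round(4).tolist())
u,v=proj(c,[.489,-.436,.04]);print(u,v)
u0,v0=int(u)-70,int(v)-50;print(u0,v0)
cv2.imwrite("pics/w2c.png",cv2.resize(c["pixels"][v0:v0+100,u0:u0+140],None,fx=5,fy=5,interpolation=cv2.INTER_CUBIC))
E
```

```text
[[-0.9649, 0.2627, -0.0022, 0.488], [0.2627, 0.9649, 0.0027, -0.4348], [0.0028, 0.0021, -1.0, 0.1013], [0.0, 0.0, 0.0, 1.0]]
275.2288468719149 233.3817743236161
205 183
```

View pics/w2c.png

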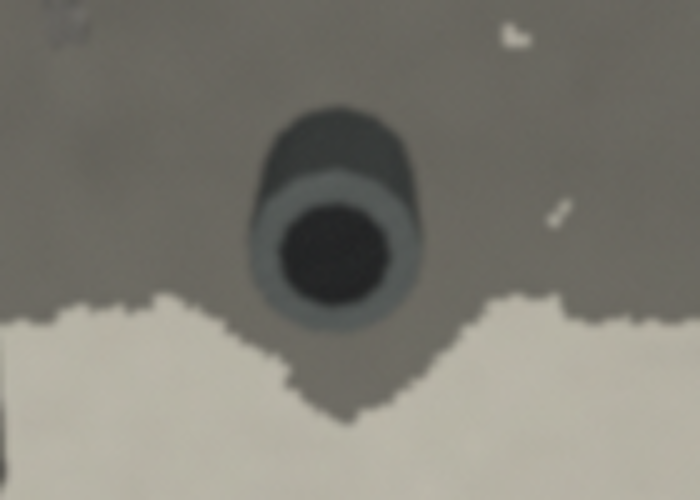

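The closer view shows the cap upright with a concentric dark disc on its flat top. The top's centre is at about (272,233) in the full image.

```bash
python3 - <<'E'
from h import *
import pickle
a=pickle.load(open("w1.pkl","rb"));b=pickle.load(open("w2.pkl","rb"))
g=cv2.cvtColor(b["pixels"],cv2.COLOR_BGR2GRAY)
def disc(c,u,v,r):
    g=cv2.cvtColor(c["pixels"],cv2.COLOR_BGR2GRAY)[v-r:v+r,u-r:u+r]
    m=(g<50).astype(np.uint8); n,l,s,ce=cv2.connectedComponentsWithStats(m)
    i=1+np.argmin(np.hypot(*(ce[1:]-r).T)); return ce[i]+[u-r,v-r],s[i]
da,sa=disc(a,275,205,14);db,sb=disc(b,272,234,18);print(da,sa,db,sb)
p,e=tri([(a,*da),(b,*db)]);print("tri",p,e); print(atz(a,*da,.04),atz(b,*db,.04))
p=atz(b,*db,.04); T=tool(); print(T[:3,3]); d=np.r_[p[:2],.017]-T[:3,3]; print("tool delta",T[:3,:3].T@d)
E
```

```text
[274.42134831 205.70224719] [  6   8  16  15 178] [271.37337662 233.58441558] [  7   8  21  20 308]
tri [ 0.48794837 -0.43882133  0.04117519] [np.float64(1.7146222430833665e-05), np.float64(1.714622243076549e-05)]
[ 0.48826596 -0.43890325  0.04      ] [ 0.48836229 -0.43897306  0.04      ]
[ 0.48796415 -0.43480373  0.10126678]
tool delta [-0.00171859 -0.00409332  0.08425392]
```

Call:
{"name": "arm_command", "arguments": {
  "delta_rot": [
    [0,0,0],
    [0,0,0],
    [0,0,0],
    [0,0,0],
    [0,0,0],
    [0,0,0]
  ],
  "delta_pos": [
    [-0.0015,-0.004,0.01],
    [-0.0015,-0.004,0.035],
    [-0.0015,-0.004,0.06],
    [-0.0015,-0.004,0.078],
    [-0.0015,-0.004,0.084],
    [-0.0015,-0.004,0.084]
  ],
  "gripper": [-1,-1,-1,-1,-1,-1]
}}

```text
time: 2.92
position: [0.4888, -0.4399, 0.0177]
tool_rot: [0.132, 0.991, 0.0, -0.0]
ft_force: [0.1, -0.1, 0.4]
grip_width: 0.087
grip_force: 0.0
```

Call:
{"name": "arm_command", "arguments": {
  "delta_rot": [
    [0,0,0],
    [0,0,0],
    [0,0,0],
    [0,0,0],
    [0,0,0],
    [0,0,0],
    [0,0,0],
    [0,0,0],
    [0,0,0],
    [0,0,0]
  ],
  "delta_pos": [
    [0,0,0],
    [0,0,0],
    [0,0,0],
    [0,0,0],
    [0,0,0],
    [0,0,0],
    [0,0,0],
    [0,0,0],
    [0,0,0],
    [0,0,0]
  ],
  "gripper": [0,0.2,0.3,0.4,0.5,0.6,0.8,1,1,1],
  "grip_force": 40
}}

```text
time: 3.75
position: [0.489, -0.4397, 0.0185]
tool_rot: [0.132, 0.991, 0.0, -0.0]
ft_force: [-0.7, 0.1, 1.7]
grip_width: 0.0282
grip_force: 6.4
```

Call:
{"name": "arm_command", "arguments": {
  "delta_rot": [
    [0,0,0],
    [0,0,0],
    [0,0,0],
    [0,0,0],
    [0,0,0],
    [0,0,0],
    [0,0,0],
    [0,0,0]
  ],
  "delta_pos": [
    [0,0,0],
    [0,0,0],
    [0,0,-0.01],
    [0,0,-0.03],
    [0,0,-0.06],
    [0,0,-0.1],
    [0,0,-0.135],
    [0,0,-0.145]
  ],
  "gripper": [1,1,1,1,1,1,1,1]
}}

```text
time: 4.42
position: [0.4914, -0.4427, 0.1707]
tool_rot: [0.132, 0.991, -0.004, 0.004]
ft_force: [0.8, -1.3, -0.2]
grip_width: 0.027
grip_force: 40.3
```

Call:
{"name": "arm_command", "arguments": {
  "delta_rot": [
    [0,0,0],
    [0,0,0],
    [0,0,0],
    [0,0,0],
    [0,0,0],
    [0,0,0],
    [0,0,0],
    [0,0,0],
    [0,0,0],
    [0,0,0],
    [0,0,0],
    [0,0,0]
  ],
  "delta_pos": [
    [0.005,0.012,0],
    [0.014,0.036,0],
    [0.025,0.065,0],
    [0.036,0.094,0],
    [0.047,0.123,0],
    [0.058,0.152,0],
    [0.069,0.18,0],
    [0.079,0.206,0],
    [0.086,0.224,0],
    [0.092,0.238,0],
    [0.092,0.24,0],
    [0.092,0.24,0]
  ],
  "gripper": [1,1,1,1,1,1,1,1,1,1,1,1]
}}

```text
time: 5.42
position: [0.4633, -0.1839, 0.1637]
tool_rot: [0.131, 0.991, -0.0, 0.0]
ft_force: [-0.6, -0.3, -1.2]
grip_width: 0.027
grip_force: 40.3
```

```bash
python3 - <<'E'
from h import *
import pickle
c=cam("wrist","w3.png"); pickle.dump(c,open("w3.pkl","wb")); T=tool();print(T.round(4).tolist())
print(proj(c,[.4635,-.1825,.082]),status.get_obs()["grip_force"])
# expected rim centre in hand
for z in(0,.02):print(proj(c,(T@[0,0,z-.0,1])[:3]))
E
```

```text
[[-0.9653, 0.2611, 0.0012, 0.4638], [0.2611, 0.9653, -0.0014, -0.1849], [-0.0015, -0.001, -1.0, 0.1638], [0.0, 0.0, 0.0, 1.0]]
(np.float64(279.5612778957409), np.float64(220.45176121386586)) 40.34156861482188
(np.float64(276.52760116615855), np.float64(265.3279225301165))
(np.float64(276.61355375046935), np.float64(251.4411279076718))
```

View pics/w3.png

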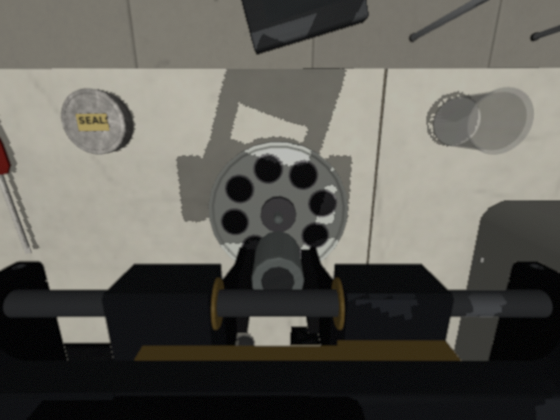

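```bash
python3 - <<'E'
from h import *
import pickle
c=pickle.load(open("w3.pkl","rb"))
a=c["pixels"][190:290,220:340]; a=cv2.convertScaleAbs(a,alpha=1.8,beta=0)
cv2.imwrite("pics/w3c.png",cv2.resize(a,None,fx=6,fy=6,interpolation=cv2.INTER_CUBIC))
E
```

```text
(no output)
```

View pics/w3c.png

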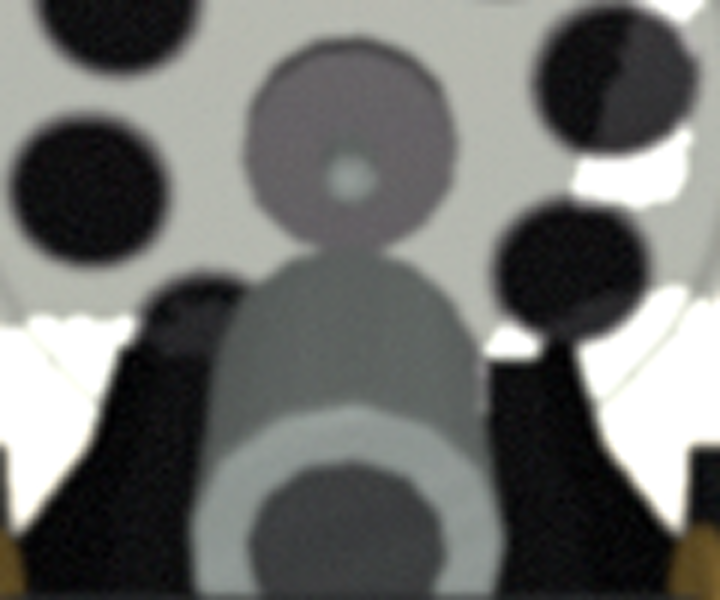

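The axle's dome shows at about (278.3,219.7), close to my prediction of (279.6,220.4). The held cap is upright in line with it, its top disc at about (278,281).

```bash
cat >> h.py <<'E'
def ellip(c,u,v,ru,rv,lo,hi):
    g=cv2.GaussianBlur(cv2.cvtColor(c["pixels"],cv2.COLOR_BGR2GRAY),(3,3),0)[v-rv:v+rv,u-ru:u+ru]
    m=((g>lo)&(g<hi)).astype(np.uint8); n,l,s,ce=cv2.connectedComponentsWithStats(m)
    i=1+np.argmin(np.hypot(*(ce[1:]-[ru,rv]).T)); return ce[i]+[u-ru,v-rv],s[i]
def intool(c,u,v,z):
    "pixel -> tool coords at tool-frame height z"
    M=np.array(c["mount"]); o,d=ray({**c,"T":M},u,v); return o+d*(z-o[2])/d[2]
E
python3 - <<'E'
from h import *
import pickle
c=pickle.load(open("w3.pkl","rb"));g=cv2.cvtColor(c["pixels"],cv2.COLOR_BGR2GRAY)
print(g[255:310:3,278]); print(g[281,245:315:2]); print(g[212:230,270:288])
E
```

```text
[56 84 82 82 48 34 35 33 33 35 34 33 27 31 37 40 39 39 41]
[ 8 11  9 30 74 82 82 81 53 33 35 35 34 34 33 34 32 33 35 34 36 35 35 33
 44 76 83 83 83 55 12  7  9 10  6]
[[55 56 55 54 54 55 55 56 54 54 55 55 55 55 55 55 54 54]
 [56 56 54 53 54 53 53 54 54 54 54 55 54 55 55 55 55 55]
 [55 56 56 54 53 52 55 55 55 54 54 55 53 54 55 56 55 56]
 [55 54 55 53 51 53 58 59 59 59 56 56 55 55 55 56 55 54]
 [55 54 55 53 54 58 65 68 67 66 63 58 54 55 55 56 54 56]
 [55 55 54 54 57 65 72 74 74 73 71 64 57 55 56 56 55 55]
 [55 55 55 56 61 70 77 80 80 79 75 69 62 57 55 54 55 56]
 [55 56 56 58 64 73 80 83 83 81 76 73 67 58 56 55 55 55]
 [55 55 55 58 63 72 79 83 84 80 78 74 66 59 55 56 55 53]
 [54 55 55 57 61 69 76 80 79 78 75 70 62 57 55 54 55 54]
 [54 54 55 55 58 65 70 74 74 73 69 63 58 54 55 55 54 54]
 [54 55 55 53 55 58 61 65 64 64 60 56 55 54 54 55 55 53]
 [54 54 54 54 54 55 54 55 58 58 56 54 54 55 55 55 54 54]
 [55 56 55 53 54 54 53 53 54 54 54 54 55 55 54 54 55 54]
 [54 54 54 54 55 53 54 54 55 54 54 54 56 54 55 54 55 55]
 [55 54 54 53 54 54 55 54 54 55 54 54 54 53 54 54 54 55]
 [55 55 55 54 55 54 55 54 55 54 54 56 55 54 54 55 55 61]
 [59 57 55 54 54 53 54 54 55 54 54 54 54 55 55 58 64 74]]
```

```bash
python3 - <<'E'
from h import *
import pickle
b=pickle.load(open("w2.pkl","rb"));c=pickle.load(open("w3.pkl","rb"))
print("disc dia", np.linalg.norm(atz(b,261,233.6,.04)-atz(b,282,233.6,.04)))
g=cv2.cvtColor(c["pixels"],cv2.COLOR_BGR2GRAY).astype(float)
cr=lambda a,t,o:o+np.interp(t,*( (a[::-1],np.arange(len(a))[::-1]) if a[0]>a[-1] else (a,np.arange(len(a)))))
e=cr(g[262:273,278],58,262); print("disc front row",e); print(g[252:262,278])
zt=-.0215
print("disc front edge tool",intool(c,278,e,zt)); 
l=cr(g[281,258:266],57,258);r=cr(g[281,289:297],57,289);print(l,r,intool(c,l,281,zt),intool(c,r,281,zt))
lo=cr(g[281,248:254],45,248);ro=cr(g[281,302:307],45,302);print(lo,ro,intool(c,lo,281,zt),intool(c,ro,281,zt))
w=np.clip(g[213:227,271:286]-57,0,None);y,x=np.mgrid[213:227,271:286];t=[(w*x).sum()/w.sum(),(w*y).sum()/w.sum()];print("tip px",t)
print("tip world",atz(c,*t,.079)); T=c["T"]@np.linalg.inv(np.array(c["mount"])); p=atz(c,*t,.079); print("tip in tool",np.linalg.inv(T)@np.append(p,1))
E
```

```text
disc dia 0.016534873047703933
disc front row 266.375
[54. 53. 54. 56. 61. 72. 84. 88. 84. 82.]
disc front edge tool [ 9.49065966e-03 -7.15817512e-05 -2.15000000e-02]
260.8095238095238 293.6842105263158 [ 0.00098553 -0.00909956 -0.0215    ] [ 0.00099811  0.00817996 -0.0215    ]
251.6 303.38461538461536 [ 0.00098289 -0.01394048 -0.0215    ] [ 0.00100278  0.01327772 -0.0215    ]
tip px [np.float64(277.9898305084746), np.float64(219.39774011299434)]
tip world [ 0.46318775 -0.18380674  0.079     ]
tip in tool [1.59225464e-04 7.16564766e-05 8.47383081e-02 1.00000000e+00]
```

Call:
{"name": "arm_command", "arguments": {
  "delta_rot": [
    [0,0,0],
    [0,0,0],
    [0,0,0],
    [0,0,0],
    [0,0,0],
    [0,0,0],
    [0,0,0]
  ],
  "delta_pos": [
    [-0.01,0,0.01],
    [-0.02,0,0.025],
    [-0.03,0.0005,0.04],
    [-0.03,0.0005,0.049],
    [-0.03,0.0005,0.049],
    [-0.03,0.0005,0.049],
    [-0.03,0.0005,0.049]
  ],
  "gripper": [1,1,1,1,1,1,1]
}}

```text
time: 6.05
position: [0.4918, -0.192, 0.1148]
tool_rot: [0.132, 0.991, -0.0, -0.0]
ft_force: [-0.1, -0.5, -0.7]
grip_width: 0.0274
grip_force: 40.3
```

```bash
python3 - <<'E'
from h import *
import pickle
c=cam("wrist","w4.png"); pickle.dump(c,open("w4.pkl","wb")); T=c["T"]@np.linalg.inv(np.array(c["mount"]));print(T.round(4).tolist(),status.get_obs()["ft_force"])
g=cv2.cvtColor(c["pixels"],cv2.COLOR_BGR2GRAY).astype(float)
u,v=proj(c,[.4632,-.1838,.079]);print("pred",u,v);u,v=int(u),int(v)
h=g[v-9:v+10,u-9:u+10]; bg=np.median(h);w=np.clip(h-bg-3,0,None);y,x=np.mgrid[v-9:v+10,u-9:u+10];t=[(w*x).sum()/w.sum(),(w*y).sum()/w.sum()];print("tip px",t,bg,h.max())
a=pickle.load(open("w3.pkl","rb"));print("tri",tri([(a,277.99,219.4),(c,*t)]));p=atz(c,*t,.079);print(p,"in tool",(np.linalg.inv(T)@np.append(p,1))[:3])
cv2.imwrite("pics/w4c.png",cv2.resize(cv2.convertScaleAbs(c["pixels"][160:290,210:350],alpha=1.8),None,fx=4,fy=4,interpolation=cv2.INTER_CUBIC))
E
```

```text
[[-0.965, 0.2623, -0.0001, 0.4918], [0.2623, 0.965, -0.0001, -0.192], [0.0001, -0.0001, -1.0, 0.1148], [0.0, 0.0, 0.0, 1.0]] [ 0.05619012  0.32953328 -0.51541185]
pred 278.5594828029365 200.51295753233498
tip px [np.float64(278.47417840375584), np.float64(200.64397496087636)] 59.0 90.0
tri (array([ 0.46365101, -0.18395382,  0.07752955]), [np.float64(2.3230929334519068e-05), np.float64(2.3230929334478787e-05)])
[ 0.46327367 -0.18388007  0.079     ] in tool [0.02965807 0.00030895 0.03584791]
```

View pics/w4c.png

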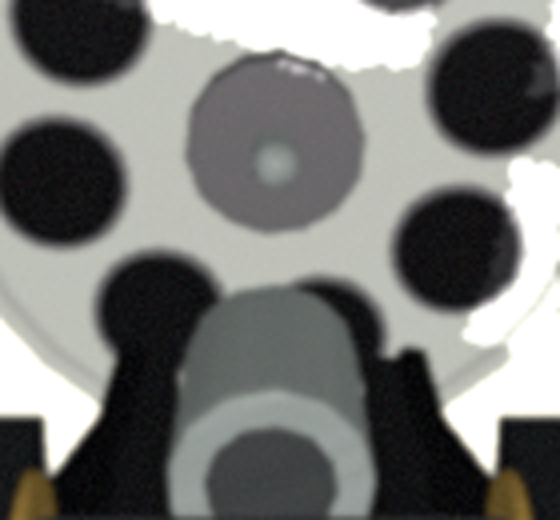

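The tip measures the same from two places: (0.4633, -0.1839), with height near 0.081. In the tool frame it is at (29.7, 0.3) mm against the cap axis at (0.8, -0.4) mm. I'll shift over it and enter.

Call:
{"name": "arm_command", "arguments": {
  "delta_rot": [
    [0,0,0],
    [0,0,0],
    [0,0,0],
    [0,0,0],
    [0,0,0],
    [0,0,0],
    [0,0,0],
    [0,0,0],
    [0,0,0],
    [0,0,0]
  ],
  "delta_pos": [
    [0.01,0.0005,0],
    [0.02,0.0005,0],
    [0.027,0.0005,0],
    [0.029,0.0005,0.002],
    [0.029,0.0005,0.006],
    [0.029,0.0005,0.01],
    [0.029,0.0005,0.013],
    [0.029,0.0005,0.016],
    [0.029,0.0005,0.016],
    [0.029,0.0005,0.016]
  ],
  "gripper": [1,1,1,1,1,1,1,1,1,1]
}}

```text
time: 6.93
position: [0.4643, -0.1834, 0.0981]
tool_rot: [0.132, 0.991, 0.0, -0.0]
ft_force: [-0.0, -0.3, -0.8]
grip_width: 0.0271
grip_force: 40.3
```

```bash
python3 - <<'E'
from h import *
o=status.get_obs();print(o["position"],o["ft_force"],o["moment"])
E
```

```text
[ 0.46433549 -0.18341265  0.09813136] [-0.03222192 -0.32386316 -0.77167422] [ 0.06699977 -0.12773471  0.06990146]
```

Call:
{"name": "arm_command", "arguments": {
  "delta_rot": [
    [0,0,0],
    [0,0,0],
    [0,0,0],
    [0,0,0],
    [0,0,0],
    [0,0,0]
  ],
  "delta_pos": [
    [0,0,0.001],
    [0,0,0.002],
    [0,0,0.003],
    [0,0,0.004],
    [0,0,0.004],
    [0,0,0.004]
  ],
  "gripper": [1,1,1,1,1,1]
}}

```text
time: 7.43
position: [0.4644, -0.1836, 0.0946]
tool_rot: [0.132, 0.991, -0.0, 0.0]
ft_force: [0.5, -0.5, -0.4]
grip_width: 0.0273
grip_force: 40.3
```

Call:
{"name": "arm_command", "arguments": {
  "delta_rot": [
    [0,0,0],
    [0,0,0],
    [0,0,0],
    [0,0,0],
    [0,0,0],
    [0,0,0]
  ],
  "delta_pos": [
    [0,0,0.001],
    [0,0,0.002],
    [0,0,0.003],
    [0,0,0.003],
    [0,0,0.003],
    [0,0,0.003]
  ],
  "gripper": [1,1,1,1,1,1]
}}

```text
time: 7.93
position: [0.4645, -0.1836, 0.0916]
tool_rot: [0.132, 0.991, -0.0, 0.0]
ft_force: [0.4, -0.3, 3.2]
grip_width: 0.0275
grip_force: 40.4
```

Call:
{"name": "arm_command", "arguments": {
  "delta_rot": [
    [0,0,0],
    [0,0,0],
    [0,0,0],
    [0,0,0]
  ],
  "delta_pos": [
    [0,0,0.0005],
    [0,0,0.001],
    [0,0,0.0015],
    [0,0,0.002]
  ],
  "gripper": [1,1,1,1]
}}

```text
time: 8.27
position: [0.4643, -0.1836, 0.0896]
tool_rot: [0.132, 0.991, -0.0, 0.0]
ft_force: [0.2, -0.9, 2.3]
grip_width: 0.0275
grip_force: 40.4
```

Call:
{"name": "arm_command", "arguments": {
  "delta_rot": [
    [0,0,0],
    [0,0,0],
    [0,0,0],
    [0,0,0]
  ],
  "delta_pos": [
    [0,0,0.0005],
    [0,0,0.001],
    [0,0,0.0015],
    [0,0,0.002]
  ],
  "gripper": [1,1,1,1]
}}

```text
time: 8.6
position: [0.4643, -0.1835, 0.0875]
tool_rot: [0.132, 0.991, -0.0, 0.0]
ft_force: [-0.2, -0.4, 3.9]
grip_width: 0.0272
grip_force: 40.4
```

Call:
{"name": "arm_command", "arguments": {
  "delta_rot": [
    [0,0,0],
    [0,0,0]
  ],
  "delta_pos": [
    [0,0,0.0005],
    [0,0,0.001]
  ],
  "gripper": [1,1]
}}

```text
time: 8.77
position: [0.4643, -0.1835, 0.0865]
tool_rot: [0.132, 0.991, -0.0, 0.0]
ft_force: [1.3, 0.0, 2.5]
grip_width: 0.0272
grip_force: 40.4
```

Call:
{"name": "arm_command", "arguments": {
  "delta_rot": [
    [0,0,0],
    [0,0,0]
  ],
  "delta_pos": [
    [0,0,0.0005],
    [0,0,0.001]
  ],
  "gripper": [1,1]
}}

```text
time: 8.93
position: [0.4643, -0.1835, 0.0855]
tool_rot: [0.132, 0.991, -0.0, 0.0]
ft_force: [-1.0, -0.9, 4.8]
grip_width: 0.0269
grip_force: 40.4
```

Call:
{"name": "arm_command", "arguments": {
  "delta_rot": [
    [0,0,0],
    [0,0,0]
  ],
  "delta_pos": [
    [0,0,0.0005],
    [0,0,0.001]
  ],
  "gripper": [1,1]
}}

```text
time: 9.1
position: [0.4643, -0.1835, 0.0847]
tool_rot: [0.132, 0.991, -0.0, 0.0]
ft_force: [-0.2, -0.2, 6.2]
grip_width: 0.0268
grip_force: 40.4
```

Call:
{"name": "arm_command", "arguments": {
  "delta_rot": [
    [0,0,0],
    [0,0,0]
  ],
  "delta_pos": [
    [0,0,0.0005],
    [0,0,0.001]
  ],
  "gripper": [1,1]
}}

```text
time: 9.27
position: [0.4644, -0.1835, 0.0839]
tool_rot: [0.132, 0.991, -0.0, 0.0]
ft_force: [-0.6, -0.4, 8.5]
grip_width: 0.027
grip_force: 40.4
```

Call:
{"name": "arm_command", "arguments": {
  "delta_rot": [
    [0,0,0]
  ],
  "delta_pos": [
    [0,0,0.0004]
  ],
  "gripper": [1]
}}

```text
time: 9.35
position: [0.4643, -0.1835, 0.0836]
tool_rot: [0.132, 0.991, -0.0, 0.0]
ft_force: [-1.4, 0.3, 7.8]
grip_width: 0.0272
grip_force: 40.4
```

Call:
{"name": "arm_command", "arguments": {
  "delta_rot": [
    [0,0,0]
  ],
  "delta_pos": [
    [0,0,0.0006]
  ],
  "gripper": [1]
}}

```text
time: 9.43
position: [0.4643, -0.1835, 0.0831]
tool_rot: [0.132, 0.991, -0.0, 0.0]
ft_force: [-1.5, -1.2, 9.5]
grip_width: 0.0273
grip_force: 40.4
```

Call:
{"name": "arm_command", "arguments": {
  "delta_rot": [
    [0,0,0]
  ],
  "delta_pos": [
    [0,0,0.0004]
  ],
  "gripper": [1]
}}

```text
time: 9.52
position: [0.4644, -0.1835, 0.0828]
tool_rot: [0.132, 0.991, -0.0, 0.0]
ft_force: [-0.4, 0.5, 10.4]
grip_width: 0.0268
grip_force: 40.2
```

```bash
python3 - <<'E'
from h import *
for i in range(6):
    cam("wrist"); o=status.get_obs();print(o["position"][2].round(5),o["ft_force"].round(2))
E
```

```text
0.08276 [-0.36  0.37  7.73]
0.08276 [-1.25 -0.31  8.4 ]
0.08277 [-1.2   0.27  8.61]
0.08277 [-0.93 -0.61  7.54]
0.08279 [-0.45 -0.09  9.79]
0.08278 [-0.77 -0.95  8.23]
```

The push is about 7 N above sliding at 3.0 mm past hub contact, so I'll release.

Call:
{"name": "arm_command", "arguments": {
  "delta_rot": [
    [0,0,0],
    [0,0,0],
    [0,0,0],
    [0,0,0],
    [0,0,0],
    [0,0,0],
    [0,0,0],
    [0,0,0]
  ],
  "delta_pos": [
    [0,0,0],
    [0,0,0],
    [0,0,0],
    [0,0,0],
    [0,0,0],
    [0,0,0],
    [0,0,0],
    [0,0,0]
  ],
  "gripper": [0.2,0,-0.2,-0.2,-0.2,-0.2,-0.2,-0.2]
}}

```text
time: 10.48
position: [0.4642, -0.1834, 0.082]
tool_rot: [0.132, 0.991, 0.0, -0.0]
ft_force: [-0.5, 0.5, -0.5]
grip_width: 0.0521
grip_force: 0.0
```

Call:
{"name": "arm_command", "arguments": {
  "delta_rot": [
    [0,0,0],
    [0,0,0],
    [0,0,0],
    [0,0,0],
    [0,0,0],
    [0,0,0],
    [0,0,0]
  ],
  "delta_pos": [
    [0,0,-0.005],
    [0,0,-0.02],
    [0,0,-0.04],
    [0,0,-0.06],
    [0,0,-0.08],
    [0,0,-0.08],
    [0,0,-0.08]
  ],
  "gripper": [-0.2,-0.2,-0.2,-0.2,-0.2,-0.2,-0.2]
}}

```text
time: 11.07
position: [0.4649, -0.1838, 0.1634]
tool_rot: [0.132, 0.991, -0.001, 0.001]
ft_force: [-0.3, 1.0, 0.4]
grip_width: 0.0523
grip_force: 0.0
```

```bash
python3 - <<'E'
from h import *
import pickle
c=cam("wrist"); s=cam("scene"); s0=pickle.load(open("scene.pkl","rb")); o=status.get_obs();print(o["position"],o["ft_force"],o["time"])
a=cv2.convertScaleAbs(c["pixels"][120:320,180:380],alpha=1.5);b=s["pixels"][160:280,200:320];b0=s0["pixels"][160:280,200:320]
f=lambda i,h:cv2.resize(i,(h,h),interpolation=cv2.INTER_CUBIC)
cv2.imwrite("pics/end.png",np.hstack([f(a,390),f(b,390)]))
for z in(0,.04): print(proj(c,[.4634,-.1838,.065+z]))
E
```

```text
[ 0.46373735 -0.1830728   0.16171689] [ 0.26483255  0.02192398 -0.14973353] 11.1667
(np.float64(277.6002932686869), np.float64(212.9999424236342))
(np.float64(277.5495686871374), np.float64(228.10994852439023))
```

View pics/end.png

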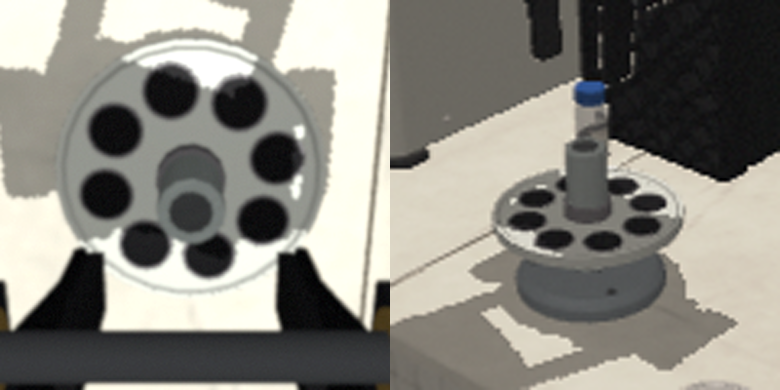

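The cap stands upright on the axle and sits on the hub with no visible gap. The beaker, vials and tin were never approached, and the gripper is clear.

```bash
python3 -c "
from rig import robot
print(robot.hand_in())"
```

```text
the job is handed in; nothing more can be done
None
```

I pressed the axle cap down the shaft onto the hub, released it at about 7 N above the sliding push, and handed the job in at about 11 s. It stayed seated with no visible gap, though I couldn't measure the hold left after release, and the beaker, vials and tin were not touched.

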